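Turn the test board over in its V cradle

TASK

The test board lies gold side up on one wing of the V-shaped cradle. Turn it over like the page of a book so that it comes to rest on the opposite wing, whose slope is set differently each time, with its green circuit side up, one long edge settled in the bottom of the V and not shifted off along the V. Ease it over and all the way down, never letting it drop or slap, and leave the meter, the screwdriver and the brass module where they are.

Things in the scene. Friction and masses are not known exactly. Their poses are not given: they have to be found in the camera images.
- cradle: Fixed black V cradle in a shallow aluminium tray (170 x 300 mm, rim 16 mm). Origin: centre of the tray's underside on the table; z up, x along the bottom line of the V, y across. Two flat wings, 150 mm long, 66 mm wide up the slope, 8 mm thick: the +y one rises at 20 degrees, the -y one is clamped at an unknown slope of 10 to 30 degrees. Free space outside them.
- valley (a point): Middle of the bottom line of the V, 40 mm above the table. A board turned over onto the -y wing has its centre 50 mm up that wing, 5 mm off its surface.
- board: Loose rigid slab 130 (x) x 100 (y) x 10 mm (z), about 0.25 kg, origin at its centre. +z face gold, -z face green circuit in an aluminium frame, both act as flat. Starts gold up on the +y wing, x along the V, its -y long edge in the bottom of the V, its +y long edge overhanging the wing's outer edge by 34 mm, that edge's underside 74 mm above the table.
- free_edge (a point): Middle of the board's +y long edge (the overhanging one), at half thickness.
- low_edge (a point): Middle of the board's -y long edge (the one that starts in the bottom of the V), at half thickness.
- meter: Bystander: loose yellow hand-held power meter, 150 x 75 x 28 mm, lying flat; origin at the centre of its underside. Leave it.
- driver: Bystander: loose screwdriver, 170 mm long, about 30 mm high, lying along its x. Leave it.
- module: Bystander: loose brass module, 120 x 28 x 22 mm; origin at the centre of its underside. Leave it.
Things that resemble listed ones, but are neither listed nor needed, are in the scene too. Of the things that look like the board, the largest one is meant.

How it is judged (in metres and radians):
At the end, for the whole second after the job is handed in: Board at rest on the -y wing, green side up, sloping under 34 deg, within 7 deg of parallel to the V, an edge in the bottom of the V (centre at cradle y -33 to -56 mm, z 46 to 78 mm), centre within 30 mm of the cradle's middle along the V (angle between board's own z axis and vertical above 2.55 rad and y of board in the frame of cradle between -0.056 and -0.033 m and x of board in the frame of cradle between -0.03 and 0.03 m and z of board in the frame of cradle between 0.046 and 0.078 m and angle between the x axis of board and the x axis of cradle, either way round below 0.12 rad and linear speed of board below 0.01 m/s and angular speed of board below 0.1 rad/s); the robot touches nothing.
It fails at once if the board falls or slaps over: it turns faster than 6 rad/s (about what a fall of its free edge through 12 mm gives) (angular speed of board above 6 rad/s).
It fails at once if a bystander is shifted by more than 20 mm (distance of any of meter, driver, module from where it was at the start of the episode above 0.02 m).
It also fails if it takes over 54 s, if anything falls off the work surface, if the arm or the gripper's body presses on something with over 40 N, if the wrist force passes 120 N, or if a joint passes its speed limit or range.

ROBOT

A 7-joint arm with a two-finger parallel gripper is mounted at the origin on the work surface. World frame = base frame: x ahead of the robot, y to its left, z up, the work surface at z = 0. Lengths are in mm, angles in rad, forces in N, time in s.
With the tool pointing down it reaches from about 400 to 875 mm from the base axis. Payload 4.4 kg.
Tool frame: the origin (TCP) lies between the finger pads; the fingertips stand 17 mm ahead of it and the grasp point (between the pads) lies 2 mm behind it; z points along the fingers, y is the line along which they close (so a half turn about z gives the same grasp; the last joint's range is limited). The gripper opens to 85 mm and grips with 20 to 120 N. Pads are 22 mm wide; open, the fingers measure 114 mm over their backs; the gripper's body (76 mm by 85 mm) begins 54 mm behind the grasp point. The pads swing forward as they close: fully open they stand 13 mm farther back than shut.
Start: joints at [-1.308, 0.628, 0.038, 1.517, -0.027, 0.996, -0.02], TCP at [209.867, 615.202, 248.313] pointing down, gripper open.
Joint ranges: [-3.06, 3.06], [-0.37, 2.12], [-1.25, 1.32], [0.18, 2.47], [-1.1, 4.24], [0.23, 1.98], [-2.94, 2.94]. Speed limits (rad/s): [2.57, 2.57, 3.14, 3.14, 3.14, 3.14, 3.14].

INTERFACE

Orientations are given as [roll, pitch, yaw] about the fixed x, y, z axes, in that order (R = Rz(yaw) Ry(pitch) Rx(roll)).
In Python, from cell import sensors, get_image, ctrl gives the robot as it stands.
- The arm moves only by the tool send_rows, never from a script. Its argument "series" is a list of rows, each a list of 3 entries, a list of its own where there are three numbers: the finger opening in mm, from 0 to 85.4, then the shift along the world's x, y, z in units of 60 mm (1.0 is 60 mm), then the turn, a rotation vector about the world's x, y, z in units of 5 degrees (1.0 is 5 degrees). A call has 1 to 8 rows; each row shifts and turns the commanded pose from where the row before left it; what a row does not reach is not made up. A row lasts 1/8 s, in which the tool goes at most 62.5 mm and 10.7 degrees, less where a joint would pass 70% of its speed; a pose out of reach is approached as far as the arm can. A call is refused whole if a number of a shift passes 1 or a number of a turn 1, either way. A call with a gripper value outside its range is refused whole. The fingers move at their own pace and stop on an object; the grip force is fixed at half the most. Time passes only in rows, so rows that do not move let the fingers close. It gives the time, the measured TCP pose, the force, the opening and the grip force at its end, in the units of the state.
- sensors.read_state(): the state, without advancing time (a new reading comes with each control period).
- get_image(name): name is "scene" or "top"; returns a dict with "img" (420x560x3 uint8, red, green, blue), "depth" (420x560 float32, mm along the optical axis (not along the pixel's ray), 0 where there is no reading), "vfov" (degrees; the focal length in pixels is half the picture's height over the tangent of half this angle, whatever the lens; pixels are square), "cx", "cy" (the principal point, pixels), "world_to_cam" (4x4, takes a point from world to camera coordinates). Camera axes: x right, y down, z forward; pixel columns grow to the right and rows downward; lengths in mm; the calibration is good to about 2 mm. A picture is of the moment at which its call begins.
- ctrl.finish_job(): hands the job in; it is judged then, once.
The state is a dict: "clock": time; "qpos": joint angles; "qd": joint speeds; "tau": joint torques, N m; "eef_pos": TCP position; "tool_rot": TCP orientation; "force": force on the tool from outside, world axes, zero at the start; "torque": the same for the moment, N m; "width": finger opening in mm; "gripper_force": force on a finger pad.
Only numpy, scipy, OpenCV 4.12 (cv2) and the standard library are available. Lean on these libraries where they do the work, as an engineer would, in place of code of your own. Each camera call takes 0.05 s, during which the arm holds its last target. There are 200 camera calls.

## Working session

There is one attempt and no reset: what is moved stays moved. The work goes in short steps, Python scripts to look and compute and a tool call to move; the robot and the scene stay as the last step left them, time stands still between calls to the robot, and variables do not carry over. Pictures are saved under pics/ and viewed, at most 10 in all, crops included, and the job is handed in when it is done.

Besides the shell and the picture viewer there is one more tool, called after "Request:" as name([rows], argument=value, ...), one row to a line, values as JSON. send_rows: Moves the arm, as the interface text tells. Its arguments: {"type":"object","properties":{"series":{"type":"array"}},"required":["series"]}

```bash
mkdir -p pics; cat > h.py <<'E'
import numpy as np,cv2
from cell import sensors,get_image,ctrl
def snap(n,f):
    d=get_image(n); np.savez('pics/'+f+'.npz',**d); cv2.imwrite('pics/'+f+'.png',d['img'][:,:,::-1]); return d
def load(f): return dict(np.load('pics/'+f+'.npz'))
def px2w(d,u,v,z=None):
    z0=d['depth'][int(v),int(u)] if z is None else z
    f=210/np.tan(np.radians(d['vfov'])/2)
    p=np.array([(u-d['cx'])*z0/f,(v-d['cy'])*z0/f,z0,1])
    return (np.linalg.inv(d['world_to_cam'])@p)[:3]
def crop(f,x0,y0,x1,y1,s,o):
    im=cv2.imread('pics/'+f+'.png')[y0:y1,x0:x1]; cv2.imwrite('pics/'+o+'.png',cv2.resize(im,None,fx=s,fy=s,interpolation=cv2.INTER_CUBIC))
E
python3 - <<'E'
from h import *
a=snap('scene','s0');b=snap('top','t0')
cv2.imwrite('pics/both.png',cv2.resize(np.hstack([a['img'],b['img']])[:,:,::-1],(800,300)))
for d in(a,b):print(d['vfov'],d['cx'],d['cy'],np.linalg.inv(d['world_to_cam']).round(2))
print(sensors.read_state())
E
```

```text
43.096939795202 277.56419593608257 211.84620983323376 [[ 8.1000e-01  4.8000e-01 -3.3000e-01  8.7678e+02]
 [ 5.9000e-01 -6.5000e-01  4.8000e-01 -3.8028e+02]
 [ 2.0000e-02 -5.8000e-01 -8.1000e-01  8.6072e+02]
 [ 0.0000e+00  0.0000e+00  0.0000e+00  1.0000e+00]]
55.0056340315039 280.2113845381726 211.73288454434572 [[-2.0000e-02 -9.9000e-01  1.6000e-01  4.2233e+02]
 [-1.0000e+00  2.0000e-02 -2.0000e-02  7.9660e+01]
 [ 1.0000e-02 -1.6000e-01 -9.9000e-01  8.9669e+02]
 [ 0.0000e+00  0.0000e+00  0.0000e+00  1.0000e+00]]
{'clock': 0.1, 'qpos': array([-1.30784576,  0.62923813,  0.03845785,  1.51826796, -0.02700598,
        0.99629311, -0.02000373]), 'qd': array([-0.00033992, -0.00209082,  0.00062644, -0.00185408,  0.00044096,
       -0.00189463, -0.00150539]), 'tau': array([ 3.95959927e-03, -5.64544344e+01,  1.23063136e+00, -1.93977785e+01,
        1.12128735e-02,  5.36303764e-03,  1.16148968e-05]), 'eef_pos': array([209.66540924, 614.69906161, 247.49131724]), 'tool_rot': array([-3.13990447e+00,  1.88031727e-05,  2.81282453e+00]), 'force': array([ 0.26129457, -0.7488686 , -0.26989748]), 'torque': array([-0.01811763, -0.02483166, -0.01532274]), 'gripper_force': 0.0, 'width': 85.33272700694927}
```

View pics/t0.png

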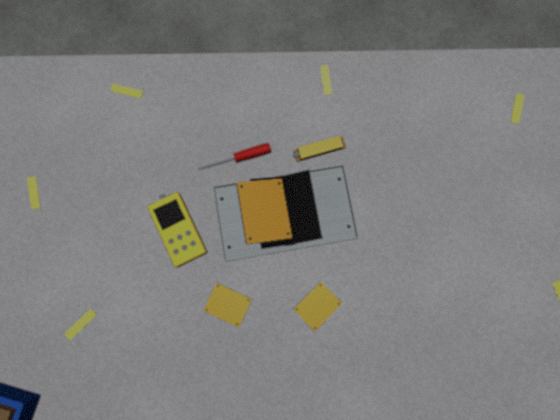

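View pics/s0.png

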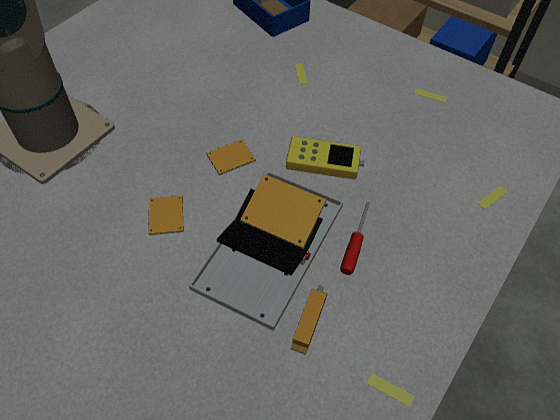

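The board is the plate on the cradle (top 264,211; scene 284,210). Two smaller gold plates could be mistaken for it (top 228,305 and 318,306; scene 231,156 and 166,215). The largest, on the cradle, is the right one, so I'll check that with a close crop.

```bash
python3 - <<'E'
from h import *
crop('t0',190,130,370,270,4,'tc');crop('s0',180,160,380,360,3,'sc')
E
```

```text
(no output)
```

View pics/tc.png

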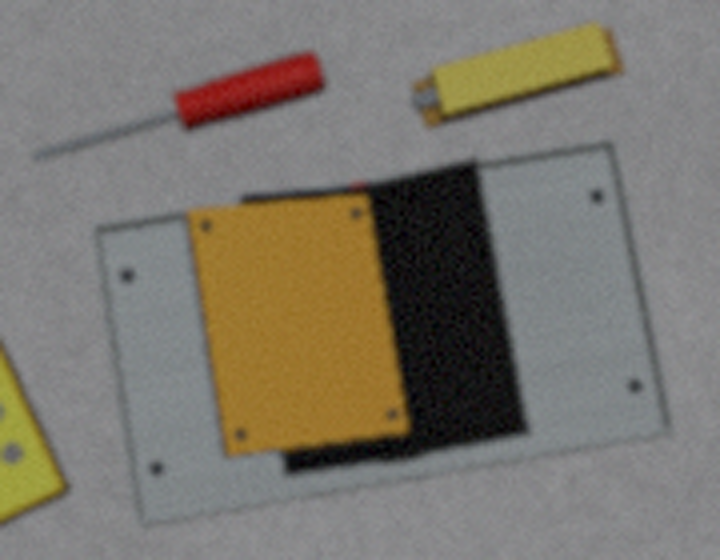

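View pics/sc.png

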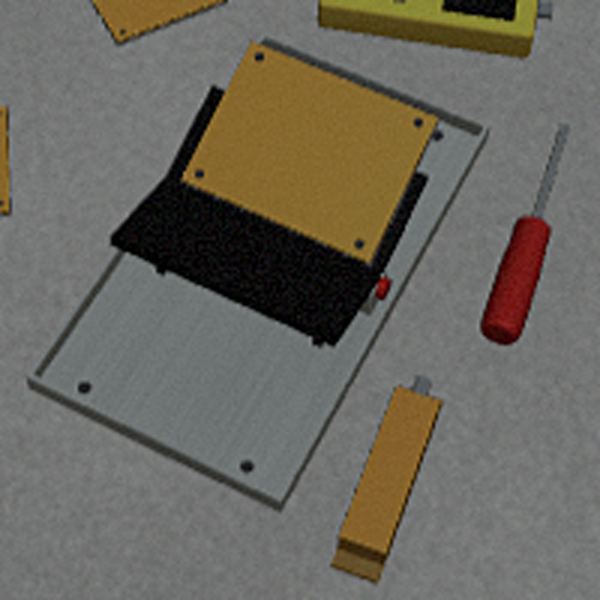

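The crops show the largest plate gold side up on the cradle. Free edge corners: top (237,183) and (246.5,244); low edge: (282.5,179) and (292.5,238). The bare -y wing is on the right, with outer corners at (309.5,170.5) and (321.5,238). The screwdriver and module lie beyond +x.

```bash
python3 - <<'E'
from h import *
t=load('t0');s=load('s0')
def P(d):
    f=210/np.tan(np.radians(d['vfov'])/2)
    return np.array([[f,0,d['cx']],[0,f,d['cy']],[0,0,1]])@d['world_to_cam'][:3]
T=lambda c:(c[0]/4+190,c[1]/4+130); S=lambda c:(c[0]/3+180,c[1]/3+160)
pts=dict(freeF=((188,212),(440,118)),lowF=((370,195),(372,263)),lowN=((410,433),(183,183)),freeN=((226,457),(262,40)),
 wF=((478,162),(335,345)),wN=((526,432),(113,243)),trayRF=((612,145),(280,508)),trayRN=((668,432),(30,380)))
for k,(a,b) in pts.items():
    X=cv2.triangulatePoints(P(t),P(s),np.array(T(a),float),np.array(S(b),float)).ravel(); print(k,(X[:3]/X[3]).round(1))
def plane(d,u0,v0,u1,v1):
    A=np.array([px2w(d,u,v) for u in range(u0,u1) for v in range(v0,v1) if d['depth'][v,u]>0])
    c=A.mean(0);n=np.linalg.svd(A-c)[2][2];n*=np.sign(n[2]);return c.round(1),n.round(4),np.degrees(np.arccos(n[2])).round(2),((A-c)@n).std()
print('board t',plane(t,250,190,280,230),'\nboard s',plane(s,262,195,300,220))
print('wing t',plane(t,292,180,306,230),'\nwing s',plane(s,240,234,285,252))
print('tray t',plane(t,325,180,335,230), 'tbl',plane(t,400,200,440,240))
E
```

```text
freeF [615.2 156.   79.4]
lowF [630.5  61.4  48.3]
lowN [501.5  43.1  43. ]
freeN [489.8 139.6  79.7]
wF [645.9   1.9  51.4]
wN [498.7 -19.   49.8]
trayRF [667.1 -79.9   2.3]
trayRN [ 500.4 -103.3    6.1]
board t (array([558.9,  98.6,  66.4]), array([ 0.0503, -0.3396,  0.9392]), np.float64(20.08), np.float64(1.3337592534229152)) 
board s (array([552.7, 100. ,  66.8]), array([ 0.0446, -0.3324,  0.9421]), np.float64(19.59), np.float64(1.6655444384641538))
wing t (array([571. ,  26.4,  48.5]), array([-0.0402,  0.2866,  0.9572]), np.float64(16.82), np.float64(1.4856769248871948)) 
wing s (array([564.6,  27. ,  48.5]), array([-0.0523,  0.2474,  0.9675]), np.float64(14.65), np.float64(2.3058114585527916))
tray t (array([577.5, -46.4,   2.9]), array([-0.0026, -0.0263,  0.9997]), np.float64(1.51), np.float64(1.5233885639561242)) tbl (array([ 539.1, -248.4,   -0. ]), array([-0.0011, -0.0016,  1.    ]), np.float64(0.11), np.float64(1.5598557398341215))
```

Request:
send_rows([
  [40,[0.4,-0.7,0.3],[0,0,0]],
  [40,[0.4,-0.7,0.3],[0,0,0]],
  [40,[0.4,-0.7,0.3],[0,0,0]],
  [40,[0.4,-0.7,0.3],[0,0,0]],
  [40,[0.4,-0.7,0.3],[0,0,0]],
  [40,[0.4,-0.7,0.3],[0,0,0]],
  [40,[0.4,-0.7,0.3],[0,0,0]],
  [40,[0.4,-0.7,0.3],[0,0,0]],
])

```text
clock: 1.1
eef_pos: [402.3, 277.6, 392.7]
tool_rot: [-3.141, -0.0, 2.813]
force: [1.1, -0.2, -0.2]
width: 39.6
gripper_force: 0.0
```

```bash
cat > st.py <<'E'
from h import *
import json,sys
s=sensors.read_state()
open('log.jsonl','a').write(json.dumps({k:np.array(v).tolist() for k,v in s.items()})+'\n')
print(s['clock'],s['qpos'].round(3),s['eef_pos'].round(1),s['tool_rot'].round(3),'F',s['force'].round(1),s['width'],s['gripper_force'])
E
python3 st.py
```

```text
1.1 [-0.757  0.25   0.125  1.735 -0.034  1.16   0.619] [402.3 277.6 392.7] [-3.141 -0.     2.813] F [ 1.1 -0.2 -0.2] 39.60050882044373 0.0
```

Request:
send_rows([
  [40,[0,0,0],[-1,0,0]],
  [40,[0,0,0],[-1,0,0]],
  [40,[0,0,0],[-1,0,0]],
  [40,[0,0,0],[-1,0,0]],
  [40,[0,0,0],[-1,0,0]],
  [40,[0,0,0],[-1,0,0]],
  [40,[0,0,0],[-1,0,0]],
  [40,[0,0,0],[-1,0,0]],
])

```text
clock: 2.1
eef_pos: [401.7, 279.3, 392.0]
tool_rot: [-2.467, 0.21, 2.887]
force: [0.4, -0.0, -0.7]
width: 40.2
gripper_force: 0.0
```

```bash
python3 st.py
```

```text
2.1 [-1.038  0.555  0.178  1.475  0.343  1.671  0.319] [401.7 279.3 392. ] [-2.467  0.21   2.887] F [ 0.4 -0.  -0.7] 40.181562106448304 0.0
```

```bash
cat > fk.py <<'E'
import numpy as np,json,itertools
from scipy.spatial.transform import Rotation as Ro
ax=[[0,0,1],[0,1,0]]*3+[[0,0,1]]; ax=np.array(ax,float)
def chain(q,s,R7=np.eye(3)):
    R=np.eye(3);out=[R]
    for i in range(7):
        R=R@Ro.from_rotvec(ax[i]*s[i]*q[i]).as_matrix(); out.append(R)
    return out
E
python3 - <<'E'
from fk import *
D=[json.loads(l) for l in open('log.jsonl')]
from h import sensors
D.append(dict(qpos=[-1.30784576,0.62923813,0.03845785,1.51826796,-0.02700598,0.99629311,-0.02000373],eef_pos=[209.66540924,614.69906161,247.49131724],tool_rot=[-3.13990447,0,2.81282453]))
res=[]
for s in itertools.product([1,-1],repeat=7):
    Ms=[chain(d['qpos'],s)[-1].T@Ro.from_euler('xyz',d['tool_rot']).as_matrix() for d in D]
    e=sum(np.linalg.norm(M-Ms[0]) for M in Ms); res.append((e,s,Ms[0].round(3).tolist()))
res.sort(key=lambda r:r[0])
for r in res[:4]:print(r)
E
```

```text
(np.float64(2.6591139518422775e-05), (-1, 1, -1, 1, -1, 1, -1), [[0.0, -1.0, 0.0], [1.0, 0.0, -0.0], [0.0, 0.0, 1.0]])
(np.float64(0.0018750214910460484), (1, -1, 1, -1, 1, -1, 1), [[0.611, 0.792, 0.0], [-0.792, 0.611, -0.001], [-0.001, 0.0, 1.0]])
(np.float64(0.47721359208709757), (-1, 1, 1, 1, -1, 1, -1), [[-0.238, -0.971, 0.035], [0.97, -0.24, -0.05], [0.057, 0.022, 0.998]])
(np.float64(0.4782870575727881), (1, -1, -1, -1, 1, -1, 1), [[0.405, 0.914, -0.035], [-0.914, 0.403, -0.051], [-0.033, 0.052, 0.998]])
```

```bash
cat >> fk.py <<'E'
S=(-1,1,-1,1,-1,1,-1)
RT=np.array([[0,-1,0],[1,0,0],[0,0,1.]])
D0=dict(qpos=[-1.30784576,0.62923813,0.03845785,1.51826796,-0.02700598,0.99629311,-0.02000373],eef_pos=[209.66540924,614.69906161,247.49131724])
def rows(q):
    R=chain(q,S); ez=np.array([0,0,1.]);ey=np.array([0,1.,0]);
    return np.array([ez,R[2]@ez,R[4]@ez,R[6]@ez,R[2]@ey]).T
def fit():
    D=[D0]+[json.loads(l) for l in open('log.jsonl')]
    A=np.vstack([rows(d['qpos']) for d in D]);b=np.hstack([d['eef_pos'] for d in D])
    x,*_=np.linalg.lstsq(A,b,rcond=None); return x,A@x-b
E
python3 -c "
from fk import *
x,r=fit();print(x.round(1),r.round(2))"
```

```text
[335.  562.5 379.  335.5 -28. ] [-0.19 -0.03  0.3  -0.22  0.24  0.27  0.46 -0.21 -0.57]
```

```bash
cat > plan.py <<'E'
from fk import *
from scipy.optimize import least_squares
X,_=fit()
lo=np.array([-3.06,-.37,-1.25,.18,-1.1,.23,-2.94]);hi=np.array([3.06,2.12,1.32,2.47,4.24,1.98,2.94])
def fk(q): return rows(q)@X, chain(q,S)[-1]@RT
yaw=np.radians(8);ex=np.array([np.cos(yaw),np.sin(yaw),0]);ey=np.array([-ex[1],ex[0],0]);ez=np.array([0,0,1.])
V=np.array([564,56.5,40.])
def pose(alpha,L=92,lift=11,phi=90,flip=1,xo=0):
    """alpha: page angle deg from cradle +y (20 start, 164 end); TCP L along page from low edge at V+lift"""
    a=np.radians(alpha); s=np.cos(a)*ey+np.sin(a)*ez; n=-np.sin(a)*ey+np.cos(a)*ez
    p=np.radians(phi); z=-s*np.sin(p)+ex*np.cos(p); y=-n*flip; x=np.cross(y,z)
    return V+lift*ez+s*L+xo*ex, np.stack([x,y,z],1)
def ik(P,R,q0,w=1e-2,m=.03):
    def f(q):
        p,r=fk(q); return np.r_[(p-P)/100,Ro.from_matrix(r.T@R).as_rotvec(),w*(q-q0)]
    o=least_squares(f,np.clip(q0,lo+m,hi-m),bounds=(lo+m-1e-6,hi-m+1e-6))
    p,r=fk(o.x); return o.x,np.linalg.norm(p-P),np.degrees(np.linalg.norm(Ro.from_matrix(r.T@R).as_rotvec()))
E
cat > t.py <<'E'
from plan import *
q=np.array(json.loads(open('log.jsonl').readlines()[-1])['qpos'])
for phi in (90,75,60,45):
  for flip in (1,-1):
    ok=[]
    rng=np.random.default_rng(0)
    for al in (20,50,90,130,164):
        P,R=pose(al,phi=phi,flip=flip,xo=0 if phi>70 else -40)
        best=min((ik(P,R,q0,1e-3) for q0 in [q]+[rng.uniform(lo,hi) for _ in range(12)]),key=lambda o:o[1]/10+o[2])
        ok.append((round(best[1]),round(best[2],1),best[0].round(1).tolist()))
    print(phi,flip,*ok,sep='\n  ')
E
python3 t.py
```

```text
90
  1
  (0, np.float64(0.0), [-0.9, 1.2, 0.2, 1.5, 0.7, 1.4, 0.5])
  (0, np.float64(0.0), [-1.1, 1.1, 0.9, 1.8, -0.1, 0.8, 1.4])
  (0, np.float64(0.0), [0.5, 1.0, -1.2, 1.8, 1.0, 1.1, 0.6])
  (0, np.float64(0.0), [0.4, 0.9, -0.1, 1.7, -0.7, 1.0, 2.5])
  (0, np.float64(0.0), [0.9, 1.4, -0.8, 1.4, -0.2, 1.3, 2.2])
90
  -1
  (0, np.float64(0.0), [-0.7, 1.2, -0.2, 1.5, 1.0, 1.6, -2.9])
  (0, np.float64(0.0), [-0.5, 0.9, -0.2, 1.7, 0.8, 1.1, -2.7])
  (0, np.float64(0.0), [0.4, 0.9, -1.0, 1.8, 0.9, 1.0, -2.4])
  (0, np.float64(0.0), [0.5, 0.9, -0.4, 1.7, -0.4, 0.9, -0.9])
  (0, np.float64(0.0), [0.4, 1.3, 0.2, 1.4, -1.0, 1.7, -0.3])
75
  1
  (0, np.float64(0.0), [-0.6, 1.2, -0.4, 1.7, 1.3, 1.7, 0.0])
  (0, np.float64(0.0), [-1.3, 1.3, 1.3, 2.0, -0.8, 0.6, 2.1])
  (0, np.float64(0.0), [0.6, 1.0, -1.2, 2.0, 1.4, 0.9, 0.3])
  (0, np.float64(0.0), [0.6, 0.8, -0.3, 1.9, -0.9, 0.7, 2.7])
  (0, np.float64(0.0), [1.0, 1.4, -0.9, 1.6, -0.3, 0.9, 2.3])
75
  -1
  (0, np.float64(0.0), [-1.4, 1.5, 1.0, 1.8, 0.1, 0.7, -2.1])
  (0, np.float64(0.0), [-1.3, 1.2, 1.2, 2.0, -0.7, 0.5, -1.2])
  (0, np.float6
[... 738 characters left out ...]
.6])
  (0, np.float64(0.0), [1.0, 1.3, -0.5, 1.9, -1.1, 0.9, -0.1])
45
  1
  (0, np.float64(0.0), [-1.3, 1.3, 0.4, 2.3, 1.6, 0.9, -0.7])
  (0, np.float64(0.8), [-0.2, 1.2, -1.0, 2.4, 1.9, 2.0, -0.6])
  (6, np.float64(9.9), [0.6, 1.0, -1.2, 2.4, 2.1, 1.0, -0.4])
  (0, np.float64(0.0), [0.5, 0.9, -0.1, 2.4, 4.2, 1.0, -2.2])
  (0, np.float64(1.5), [1.3, 1.6, -1.0, 2.1, -0.8, 0.3, 2.9])
45
  -1
  (0, np.float64(0.0), [-1.2, 1.3, 0.2, 2.3, 1.6, 1.1, 2.5])
  (0, np.float64(0.8), [-0.2, 1.2, -1.0, 2.4, 1.9, 2.0, 2.5])
  (6, np.float64(9.9), [0.6, 1.0, -1.2, 2.4, 2.1, 1.0, 2.7])
  (0, np.float64(0.0), [0.5, 0.9, -0.0, 2.4, 4.2, 1.1, 0.9])
  (0, np.float64(0.0), [1.3, 1.6, -1.0, 2.1, -1.1, 0.3, 0.1])
```

```bash
cat > t2.py <<'E'
from plan import *
from scipy.spatial.transform import Slerp
q=np.array(json.loads(open('log.jsonl').readlines()[-1])['qpos'])
def lin(P0,R0,P1,R1,n):
    sl=Slerp([0,1],Ro.from_matrix([R0,R1]))
    for t in np.linspace(0,1,n+1)[1:]: yield P0+(P1-P0)*t,sl(t).as_matrix()
P0,R0=fk(q)
Pa,Ra=pose(20,L=200,lift=5); 
way=[('app',list(lin(P0,R0,Pa+60*ez,Ra,20))),('down',list(lin(Pa+60*ez,Ra,Pa,Ra,4))),('in',list(lin(Pa,Ra,*pose(20,lift=5),8))),
('flip',[pose(a) for a in np.arange(20,164.1,4)]),('out',[pose(164,L=l) for l in range(95,200,15)])]
for n,w in way:
    for i,(P,R) in enumerate(w):
        q1,e,r=ik(P,R,q,1e-2); dq=abs(q1-q).max();q=q1
        if i%6==0 or i==len(w)-1:
            C=chain(q,S);el=X[0]*ez+C[2]@ez*X[1];wr=el+C[4]@ez*X[2]
            print(n,i,q.round(2),round(e,1),round(r,1),'dq',dq.round(2),'el',el.round(),'wr',wr.round(),'tcp',P.round(),'rot',Ro.from_matrix(R).as_euler('xyz').round(2))
E
python3 t2.py
```

```text
app 0 [-1.03  0.58  0.18  1.48  0.36  1.67  0.33] 0.0 0.0 dq 0.03 el [158. 265. 805.] wr [384. 515. 631.] tcp [409. 277. 381.] rot [-2.44  0.2   2.91]
app 6 [-1.01  0.74  0.17  1.47  0.45  1.64  0.42] 0.0 0.0 dq 0.03 el [203. 322. 749.] wr [418. 541. 527.] tcp [450. 266. 315.] rot [-2.26  0.16  3.04]
app 12 [-0.99  0.91  0.18  1.43  0.55  1.62  0.49] 0.0 0.0 dq 0.03 el [244. 372. 679.] wr [446. 560. 418.] tcp [490. 255. 250.] rot [-2.1   0.1  -3.13]
app 18 [-0.98  1.09  0.19  1.37  0.65  1.61  0.56] 0.0 0.0 dq 0.03 el [278. 413. 596.] wr [468. 570. 307.] tcp [531. 244. 184.] rot [-1.94  0.02 -3.02]
app 19 [-0.98  1.12  0.19  1.36  0.67  1.61  0.58] 0.0 0.0 dq 0.03 el [283. 419. 581.] wr [471. 570. 288.] tcp [538. 243. 173.] rot [-1.92  0.   -3.  ]
down 0 [-0.98  1.14  0.19  1.36  0.66  1.6   0.57] 0.0 0.0 dq 0.02 el [287. 423. 570.] wr [471. 570. 273.] tcp [538. 243. 158.] rot [-1.92  0.   -3.  ]
down 3 [-0.97  1.21  0.18  1.34  0.65  1.57  0.53] 0.0 0.0 dq 0.02 el [296. 434. 536.] wr [471. 571. 228.] tcp [538. 243. 113.] rot [-1.92  0.   -3.  ]
in 0 [-0.96  1.21  0.19  1.36  0.66  1
[... 1115 characters left out ...]
 [ 605. -106.  435.] tcp [570.  17. 134.] rot [ 2.69  0.   -3.  ]
flip 30 [ 0.82  1.18 -0.88  1.57 -0.    0.97  1.94] 0.0 0.0 dq 0.05 el [ 354. -381.  549.] wr [ 630. -249.  326.] tcp [574. -13. 110.] rot [ 2.27  0.   -3.  ]
flip 36 [ 0.91  1.5  -0.96  1.35 -0.1   1.25  2.09] 0.0 0.0 dq 0.05 el [ 344. -443.  374.] wr [ 643. -333.  169.] tcp [576. -31.  76.] rot [ 1.85  0.   -3.  ]
out 0 [ 0.91  1.5  -0.96  1.35 -0.1   1.25  2.09] 0.0 0.0 dq 0.01 el [ 344. -443.  375.] wr [ 644. -336.  170.] tcp [577. -34.  77.] rot [ 1.85  0.   -3.  ]
out 6 [ 0.94  1.49 -0.95  1.16 -0.1   1.47  2.08] 0.0 0.0 dq 0.04 el [ 329. -454.  383.] wr [ 656. -423.  194.] tcp [ 589. -120.  102.] rot [ 1.85  0.   -3.  ]
```

```bash
cat > to.py <<'E'
from plan import *
import subprocess,sys
from h import sensors
def to(P,R,P0=None,R0=None):
    if P0 is None:
        s=sensors.read_state();P0=s['eef_pos'];R0=Ro.from_euler('xyz',s['tool_rot']).as_matrix()
    d=(P-P0)/60; r=np.degrees(Ro.from_matrix(R@R0.T).as_rotvec())/5
    print('shift',d.round(3),'turn',r.round(2),'min rows',np.ceil(max(np.linalg.norm(d)*60/60,abs(r).max())))
E
python3 -c "
from to import *
Pa,Ra=pose(20,L=190,lift=5);to(Pa+60*ez,Ra)"
```

```text
shift [ 2.29  -0.767 -3.701] turn [-6.13  2.71  3.73] min rows 7.0
```

Request:
send_rows([
  [40,[0.286,-0.096,-0.463],[-0.766,0.339,0.466]],
  [40,[0.286,-0.096,-0.463],[-0.766,0.339,0.466]],
  [40,[0.286,-0.096,-0.463],[-0.766,0.339,0.466]],
  [40,[0.286,-0.096,-0.463],[-0.766,0.339,0.466]],
  [40,[0.286,-0.096,-0.463],[-0.766,0.339,0.466]],
  [40,[0.286,-0.096,-0.463],[-0.766,0.339,0.466]],
  [40,[0.286,-0.096,-0.463],[-0.766,0.339,0.466]],
  [40,[0.286,-0.096,-0.463],[-0.766,0.339,0.466]],
])

```text
clock: 3.1
eef_pos: [539.6, 233.0, 168.5]
tool_rot: [-1.921, -0.002, -3.002]
force: [0.4, 0.3, -0.8]
width: 40.4
gripper_force: 0.0
```

Request:
send_rows([
  [40,[0,0,0],[0,0,0]],
])

```text
clock: 3.22
eef_pos: [538.0, 231.9, 166.5]
tool_rot: [-1.919, -0.006, -3.004]
force: [-0.5, -0.7, 1.0]
width: 39.8
gripper_force: 0.0
```

```bash
python3 st.py; python3 -c "
from to import *
print(fit()[1].round(1)[-3:])
to(*pose(20,L=190,lift=5));to(*pose(20,L=130,lift=5));to(*pose(20,L=92,lift=5))"
```

```text
3.225 [-0.962  1.123  0.185  1.379  0.675  1.595  0.567] [538.  231.9 166.5] [-1.919 -0.006 -3.004] F [-0.5 -0.7  1. ] 39.82556152636836 0.0
[ 0.6 -0.5 -0.7]
shift [ 0.02   0.024 -0.941] turn [ 0.02 -0.06  0.03] min rows 1.0
shift [ 0.15  -0.907 -1.283] turn [ 0.02 -0.06  0.03] min rows 2.0
shift [ 0.233 -1.496 -1.5  ] turn [ 0.02 -0.06  0.03] min rows 3.0
```

Request:
send_rows([
  [40,[0.01,0.012,-0.47],[0,0,0]],
  [40,[0.01,0.012,-0.47],[0,0,0]],
  [40,[0.045,-0.3,-0.11],[0,0,0]],
  [40,[0.045,-0.3,-0.11],[0,0,0]],
  [40,[0.045,-0.3,-0.12],[0,0,0]],
  [40,[0,0,0],[0,0,0]],
])

```text
clock: 3.98
eef_pos: [548.7, 177.8, 94.3]
tool_rot: [-1.921, -0.0, -3.007]
force: [-0.9, 1.4, -0.8]
width: 39.8
gripper_force: 0.0
```

```bash
python3 st.py; python3 -c "
from h import *
from to import *
to(*pose(20,L=92,lift=5))
s=snap('scene','s1');t=snap('top','t1')
a=cv2.imread('pics/s1.png')[130:290,200:360];b=cv2.imread('pics/t1.png')[130:290,180:340]
cv2.imwrite('pics/v1.png',cv2.resize(np.hstack([a,b]),None,fx=2.5,fy=2.5))"
```

```text
3.975 [-0.91   1.203  0.194  1.455  0.704  1.445  0.484] [548.7 177.8  94.3] [-1.921 -0.    -3.007] F [-0.9  1.4 -0.8] 39.83137180457469 0.0
shift [ 0.054 -0.595 -0.297] turn [-0.01 -0.    0.06] min rows 1.0
```

View pics/v1.png

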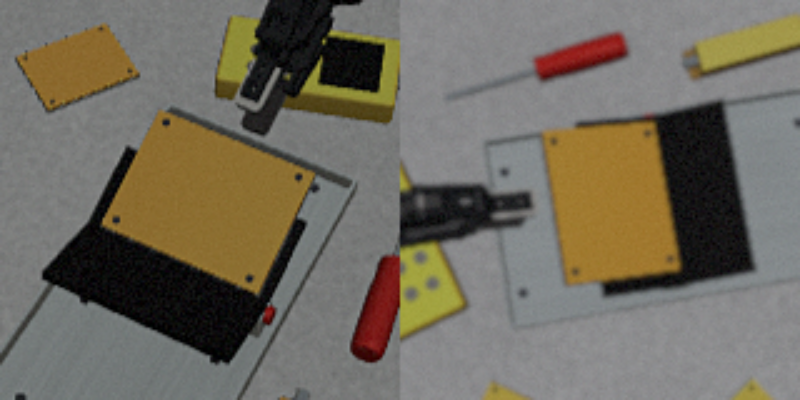

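Scene crop on the left, top crop on the right. The open fingers (tips at 262,115 and 530,208) face the middle of the free edge (553,208 in the top crop), clear of the meter. I'll move in and grip.

Request:
send_rows([
  [40,[0.027,-0.2,-0.09],[0,0,0]],
  [40,[0.027,-0.2,-0.09],[0,0,0]],
  [40,[0,-0.195,-0.09],[0,0,0]],
  [40,[0,0,0],[0,0,0]],
  [25,[0,0,0],[0,0,0]],
  [25,[0,0,0],[0,0,0]],
])

```text
clock: 4.82
eef_pos: [551.8, 145.5, 77.0]
tool_rot: [-1.924, 0.0, -3.003]
force: [0.4, -0.2, 0.1]
width: 24.9
gripper_force: 0.0
```

```bash
python3 st.py; python3 -c "
from to import *
to(*pose(20,L=92,lift=5))"
```

```text
4.825 [-0.884  1.214  0.204  1.513  0.731  1.372  0.451] [551.8 145.5  77. ] [-1.924  0.    -3.003] F [ 0.4 -0.2  0.1] 24.908208655007773 0.0
shift [ 0.003 -0.057 -0.009] turn [-0.05 -0.    0.01] min rows 1.0
```

Request:
send_rows([
  [18,[0,0,0],[0,0,0]],
  [14,[0,0,0],[0,0,0]],
  [12,[0,0,0],[0,0,0]],
  [10,[0,0,0],[0,0,0]],
  [8,[0,0,0],[0,0,0]],
  [5,[0,0,0],[0,0,0]],
  [0,[0,0,0],[0,0,0]],
  [0,[0,0,0],[0,0,0]],
])

```text
clock: 5.82
eef_pos: [551.8, 144.6, 78.0]
tool_rot: [-1.921, 0.0, -3.004]
force: [-1.0, 0.8, 5.1]
width: 9.0
gripper_force: 59.2
```

```bash
python3 st.py; python3 -c "
from to import *
to(*pose(20,L=95,lift=5))
to(*pose(20,L=95,lift=13))
for a,b in ((20,56),(56,92),(92,128),(128,156)):
  A=pose(a,L=95,lift=13);B=pose(b,L=95,lift=13); to(*B,*A)"
```

```text
5.825 [-0.884  1.214  0.205  1.513  0.732  1.373  0.452] [551.8 144.6  78. ] [-1.921  0.    -3.004] F [-1.   0.8  5.1] 9.036477955996196 59.21440780162811
shift [-0.004  0.006 -0.008] turn [-0.02 -0.    0.02] min rows 1.0
shift [-0.004  0.006  0.126] turn [-0.02 -0.    0.02] min rows 1.0
shift [ 0.084 -0.597  0.771] turn [ 7.13  1.   -0.  ] min rows 8.0
shift [ 0.131 -0.931  0.27 ] turn [ 7.13  1.   -0.  ] min rows 8.0
shift [ 0.128 -0.911 -0.335] turn [7.13 1.   0.  ] min rows 8.0
shift [ 0.066 -0.467 -0.604] turn [5.55 0.78 0.  ] min rows 6.0
```

```bash
python3 -c "
from to import *
for a in range(20,164,18):
  A=pose(a,L=95,lift=13);B=pose(a+18,L=95,lift=13); print(a);d=(B[0]-A[0])/240;print(d.round(3))"
```

```text
20
[ 0.008 -0.059  0.108]
38
[ 0.013 -0.09   0.084]
56
[ 0.016 -0.111  0.052]
74
[ 0.017 -0.122  0.015]
92
[ 0.017 -0.12  -0.024]
110
[ 0.015 -0.107 -0.06 ]
128
[ 0.012 -0.084 -0.091]
146
[ 0.007 -0.052 -0.112]
```

Request:
send_rows([
  [0,[0,0,0.05],[0,0,0]],
  [0,[0,0,0.05],[0,0,0]],
  [0,[0,0,0.04],[0,0,0]],
  [0,[0,0,0],[0,0,0]],
])

```text
clock: 6.32
eef_pos: [551.7, 145.2, 85.1]
tool_rot: [-1.925, 0.0, -3.003]
force: [-0.1, 0.3, -3.3]
width: 9.1
gripper_force: 58.8
```

```bash
python3 st.py
```

```text
6.325 [-0.884  1.201  0.205  1.519  0.732  1.376  0.458] [551.7 145.2  85.1] [-1.925  0.    -3.003] F [-0.1  0.3 -3.3] 9.118497098757416 58.831077218055725
```

Request:
send_rows([
  [0,[0.008,-0.059,0.108],[0.891,0.125,0]],
  [0,[0.008,-0.059,0.108],[0.891,0.125,0]],
  [0,[0.008,-0.059,0.108],[0.891,0.125,0]],
  [0,[0.008,-0.059,0.108],[0.891,0.125,0]],
  [0,[0.013,-0.09,0.084],[0.891,0.125,0]],
  [0,[0.013,-0.09,0.084],[0.891,0.125,0]],
  [0,[0.013,-0.09,0.084],[0.891,0.125,0]],
  [0,[0.013,-0.09,0.084],[0.891,0.125,0]],
])

```text
clock: 7.32
eef_pos: [556.4, 108.5, 131.9]
tool_rot: [-2.553, -0.001, -3.003]
force: [-0.6, -0.0, -3.6]
width: 8.8
gripper_force: 58.8
```

```bash
python3 st.py; python3 -c "
from to import *
to(*pose(56,L=95,lift=13))"
```

```text
7.325 [-0.566  0.792  0.029  1.776  0.654  0.944  0.675] [556.4 108.5 131.9] [-2.553e+00 -1.000e-03 -3.003e+00] F [-0.6 -0.  -3.6] 8.808504676551014 58.78763258457184
shift [ 0.003  0.01  -0.002] turn [-0.05 -0.02  0.02] min rows 1.0
```

Request:
send_rows([
  [0,[0.016,-0.111,0.052],[0.891,0.125,0]],
  [0,[0.016,-0.111,0.052],[0.891,0.125,0]],
  [0,[0.016,-0.111,0.052],[0.891,0.125,0]],
  [0,[0.016,-0.111,0.052],[0.891,0.125,0]],
  [0,[0.017,-0.122,0.015],[0.891,0.125,0]],
  [0,[0.017,-0.122,0.015],[0.891,0.125,0]],
  [0,[0.017,-0.122,0.015],[0.891,0.125,0]],
  [0,[0.017,-0.122,0.015],[0.891,0.125,0]],
])

```text
clock: 8.32
eef_pos: [563.4, 51.5, 147.4]
tool_rot: [3.104, -0.004, -3.003]
force: [-0.3, 0.3, -4.9]
width: 8.8
gripper_force: 58.7
```

```bash
python3 st.py; python3 -c "
from to import *
to(*pose(92,L=95,lift=13))"
```

```text
8.325 [ 0.118  0.666 -0.368  1.839  0.293  0.694  1.305] [563.4  51.5 147.4] [ 3.104 -0.004 -3.003] F [-0.3  0.3 -4.9] 8.808519017583864 58.699504137039185
shift [0.017 0.029 0.009] turn [-0.03 -0.05  0.01] min rows 1.0
```

Request:
send_rows([
  [0,[0.018,-0.12,-0.022],[0.891,0.125,0]],
  [0,[0.018,-0.12,-0.022],[0.891,0.125,0]],
  [0,[0.018,-0.12,-0.022],[0.891,0.125,0]],
  [0,[0.018,-0.12,-0.022],[0.891,0.125,0]],
  [0,[0.015,-0.105,-0.06],[0.891,0.125,0]],
  [0,[0.015,-0.105,-0.06],[0.891,0.125,0]],
  [0,[0.015,-0.105,-0.06],[0.891,0.125,0]],
  [0,[0.015,-0.105,-0.06],[0.891,0.125,0]],
])

```text
clock: 9.32
eef_pos: [571.3, -2.9, 126.6]
tool_rot: [2.476, -0.004, -3.001]
force: [0.0, -0.3, -3.3]
width: 8.8
gripper_force: 58.8
```

```bash
python3 st.py; python3 -c "
from to import *
to(*pose(128,L=95,lift=13))"
```

```text
9.325 [ 0.724  0.983 -0.78   1.68  -0.009  0.868  1.867] [571.3  -2.9 126.6] [ 2.476 -0.004 -3.001] F [ 0.  -0.3 -3.3] 8.795553878227949 58.832804560661316
shift [0.014 0.025 0.021] turn [-0.02 -0.05 -0.01] min rows 1.0
```

Request:
send_rows([
  [0,[0.012,-0.084,-0.091],[0.891,0.125,0]],
  [0,[0.012,-0.084,-0.091],[0.891,0.125,0]],
  [0,[0.012,-0.084,-0.091],[0.891,0.125,0]],
  [0,[0.012,-0.084,-0.091],[0.891,0.125,0]],
  [0,[0.007,-0.056,-0.108],[0.891,0.125,0]],
  [0,[0.007,-0.056,-0.108],[0.891,0.125,0]],
  [0,[0,0,0],[0,0,0]],
])

```text
clock: 10.2
eef_pos: [574.7, -29.9, 88.8]
tool_rot: [2.007, -0.006, -3.003]
force: [-0.8, 0.1, -2.9]
width: 8.7
gripper_force: 59.1
```

```bash
python3 st.py; python3 -c "
from to import *
to(*pose(155,L=95,lift=13))
to(*pose(164,L=95,lift=13))
from h import *
s=snap('scene','s2');t=snap('top','t2')
a=cv2.imread('pics/s2.png')[160:360,160:360];b=cv2.imread('pics/t2.png')[110:310,210:410]
cv2.imwrite('pics/v2.png',cv2.resize(np.hstack([a,b]),None,fx=2,fy=2))"
```

```text
10.2 [ 0.892  1.341 -0.895  1.458 -0.118  1.15   2.079] [574.7 -29.9  88.8] [ 2.007 -0.006 -3.003] F [-0.8  0.1 -2.9] 8.732766106026586 59.10782217979431
shift [0.022 0.02  0.073] turn [ 0.01 -0.07  0.01] min rows 1.0
shift [ 0.034 -0.066 -0.16 ] turn [1.79 0.18 0.  ] min rows 2.0
```

View pics/v2.png

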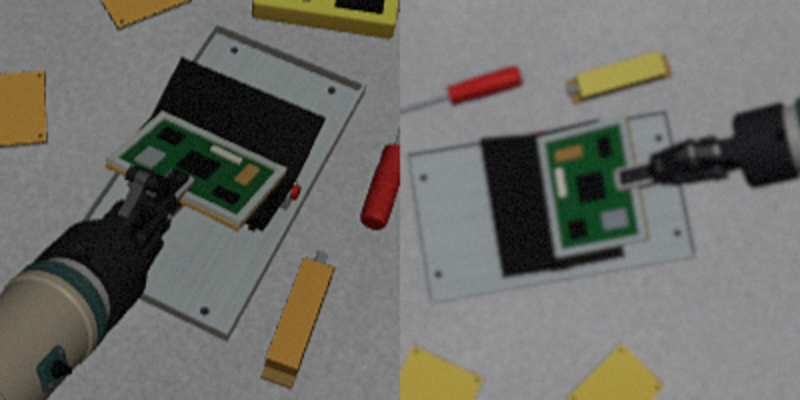

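The board is green side up above the -y wing (scene 200,168; top 593,187), parallel to the V, with bystanders untouched. Next I'll ease it down.

```bash
python3 -c "
from to import *
t=load=None
to(*pose(164,L=95.3,lift=10))
A=pose(164,L=95.3,lift=10);to(*pose(164,L=95.3,lift=5),*A)
import numpy as np
from h import *
d=load('t2') if load else None
" 2>/dev/null; python3 - <<'E'
from h import *
from plan import ex,ey,V
for f,(u0,v0,u1,v1) in (('t2',(288,175,300,230)),('s2',(228,200,262,215))):
    d=load(f);A=np.array([px2w(d,u,v) for u in range(u0,u1) for v in range(v0,v1) if d['depth'][v,u]>0]);c=A.mean(0);n=np.linalg.svd(A-c)[2][2];n*=np.sign(n[2]);r=c-V
    print(f,c.round(1),n.round(3),'cradle',(r@ex).round(1),(r@ey).round(1),r[2].round(1),'slope',np.degrees(np.arctan2(n@ey,n[2])).round(1))
E
```

```text
shift [ 0.017 -0.106 -0.273] turn [ 1.78  0.23 -0.02] min rows 2.0
shift [ 0.     0.    -0.083] turn [0. 0. 0.] min rows 1.0
t2 [573.9  37.6  62.5] [-0.055  0.443  0.895] cradle 7.2 -20.1 22.5 slope 26.5
s2 [482.   80.   31.2] [-0.665  0.06   0.744] cradle -77.9 34.7 -8.8 slope 11.6
```

Request:
send_rows([
  [0,[0.005,-0.035,-0.09],[0.6,0.075,0]],
  [0,[0.006,-0.035,-0.09],[0.6,0.075,0]],
  [0,[0.006,-0.035,-0.09],[0.6,0.075,0]],
  [0,[0,0,0],[0,0,0]],
])

```text
clock: 10.8
eef_pos: [577.0, -34.1, 76.1]
tool_rot: [1.849, 0.001, -3.001]
force: [-1.2, -0.1, -2.9]
width: 8.5
gripper_force: 59.2
```

```bash
python3 st.py; python3 -c "
from to import *
to(*pose(164,L=95.3,lift=5))"
```

```text
10.8 [ 0.911  1.461 -0.921  1.368 -0.152  1.26   2.128] [577.  -34.1  76.1] [ 1.849e+00  1.000e-03 -3.001e+00] F [-1.2 -0.1 -2.9] 8.471122892889603 59.192474484443665
shift [-0.004 -0.001 -0.081] turn [-0.01  0.01 -0.02] min rows 1.0
```

Request:
send_rows([
  [0,[0,0,-0.03],[0,0,0]],
  [0,[0,0,0],[0,0,0]],
])

```text
clock: 11.05
eef_pos: [577.5, -33.7, 76.2]
tool_rot: [1.848, 0.003, -3.0]
force: [0.5, -0.8, -3.5]
width: 8.6
gripper_force: 59.3
```

```bash
python3 st.py; python3 -c "
from to import *
to(*pose(164,L=95.3,lift=5))
d=sensors.read_state();print(d['torque'])"
```

```text
11.05 [ 0.911  1.462 -0.922  1.367 -0.152  1.26   2.129] [577.5 -33.7  76.2] [ 1.848  0.003 -3.   ] F [ 0.5 -0.8 -3.5] 8.616090874875214 59.26749229431152
shift [-0.012 -0.009 -0.082] turn [-0.03  0.03 -0.02] min rows 1.0
[-1.84816088 -0.24123798  0.03361307]
```

Request:
send_rows([
  [0,[0,0,-0.03],[0,0,0]],
  [0,[0,0,0],[0,0,0]],
])

```text
clock: 11.3
eef_pos: [577.3, -34.0, 73.4]
tool_rot: [1.847, 0.002, -3.001]
force: [-0.2, -0.3, -2.8]
width: 8.4
gripper_force: 59.3
```

```bash
python3 st.py; python3 -c "
from to import *
d=sensors.read_state();print(d['torque'],fk(d['qpos'])[0])"
```

```text
11.3 [ 0.911  1.466 -0.92   1.365 -0.151  1.26   2.131] [577.3 -34.   73.4] [ 1.847e+00  2.000e-03 -3.001e+00] F [-0.2 -0.3 -2.8] 8.397558211515998 59.26678955554962
[-1.82525972 -0.25527778  0.0316734 ] [576.12522786 -35.94210828  80.36584362]
```

Request:
send_rows([
  [0,[0,0,-0.02],[0,0,0]],
  [0,[0,0,0],[0,0,0]],
])

```text
clock: 11.55
eef_pos: [577.4, -34.0, 72.3]
tool_rot: [1.846, 0.002, -3.001]
force: [-1.4, -0.4, -2.5]
width: 8.2
gripper_force: 59.3
```

```bash
python3 st.py; python3 -c "
from to import *
d=sensors.read_state();print(d['torque'],fk(d['qpos'])[0])"
```

```text
11.55 [ 0.911  1.469 -0.92   1.363 -0.151  1.26   2.131] [577.4 -34.   72.3] [ 1.846e+00  2.000e-03 -3.001e+00] F [-1.4 -0.4 -2.5] 8.209446718252682 59.31836128234863
[-1.6129733  -0.19649051  0.03182489] [576.49684805 -35.88805946  78.71680367]
```

```bash
cat > bp.py <<'E'
import sys
from h import *
from plan import ex,ey,V
n0=sys.argv[1]
snap('scene','s'+n0);snap('top','t'+n0)
d=load('t'+n0)
pts=[(u,v,px2w(d,u,v)) for u in range(270,335) for v in range(160,250) if d['depth'][v,u]>0]
A=np.array([p[2] for p in pts])-V; C=np.c_[A@ex,A@ey,A[:,2]]
# board region: inner part near side (away from fingers, |x|>20)
m=(abs(C[:,0])<58)&(abs(C[:,0])>22)&(C[:,1]<-8)&(C[:,1]>-85)&(C[:,2]>4)
B=C[m];c=B.mean(0)
for _ in range(2):
    n=np.linalg.svd(B-c)[2][2];n*=np.sign(n[2]);r=abs((B-c)@n);B=B[r<4];c=B.mean(0)
print('plane',c.round(1),'slope',np.degrees(np.arctan2(n[1],n[2])).round(2),'tiltx',np.degrees(n[0]).round(2),'height above valley at y=0',(c[2]+n[1]/n[2]*c[1]).round(1),len(B))
a=cv2.imread('pics/s%s.png'%n0)[160:360,160:360];b=cv2.imread('pics/t%s.png'%n0)[110:310,210:410]
cv2.imwrite('pics/v%s.png'%n0,cv2.resize(np.hstack([a,b]),None,fx=2,fy=2))
E
python3 bp.py 3
```

```text
plane [ -0.6 -46.8  21.8] slope 15.94 tiltx 0.09 height above valley at y=0 8.5 1229
```

View pics/v3.png

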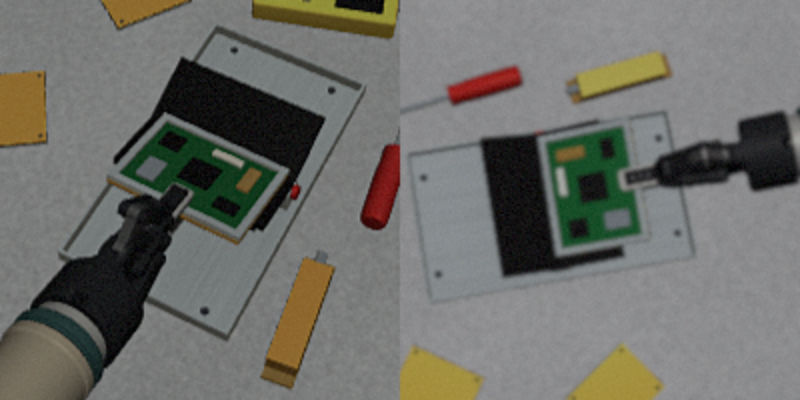

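Request:
send_rows([
  [0,[0,0,-0.02],[0,0,0]],
  [0,[0,0,0],[0,0,0]],
])

```text
clock: 11.9
eef_pos: [577.5, -33.9, 71.8]
tool_rot: [1.845, 0.002, -3.001]
force: [0.2, -2.2, 0.4]
width: 8.6
gripper_force: 59.7
```

```bash
python3 st.py; python3 -c "
from to import *
d=sensors.read_state();print(d['torque'])"; python3 bp.py 4
```

```text
11.9 [ 0.911  1.47  -0.92   1.362 -0.151  1.261  2.132] [577.5 -33.9  71.8] [ 1.845e+00  2.000e-03 -3.001e+00] F [ 0.2 -2.2  0.4] 8.585490518052321 59.654454588890076
[-0.91678543 -0.00669217  0.0471641 ]
plane [ -0.8 -46.9  21.6] slope 15.59 tiltx 0.07 height above valley at y=0 8.5 1209
```

Low edge has settled (weight is taken, small side force). Opening the fingers in small steps so the board is let down gently.

Request:
send_rows([
  [9,[0,0,0],[0,0,0]],
  [10,[0,0,0],[0,0,0]],
  [11,[0,0,0],[0,0,0]],
  [12,[0,0,0],[0,0,0]],
  [13,[0,0,0],[0,0,0]],
  [14,[0,0,0],[0,0,0]],
  [16,[0,0,0],[0,0,0]],
  [18,[0,0,0],[0,0,0]],
])

```text
clock: 13.0
eef_pos: [577.3, -34.0, 70.9]
tool_rot: [1.846, 0.002, -3.001]
force: [-0.1, -0.1, -0.4]
width: 18.0
gripper_force: 0.0
```

Request:
send_rows([
  [20,[0,0,0],[0,0,0]],
  [22,[0,0,0],[0,0,0]],
  [24,[0,0,0],[0,0,0]],
  [26,[0,0,0],[0,0,0]],
  [28,[0,0,0],[0,0,0]],
  [30,[0,0,0],[0,0,0]],
  [30,[0,0,0],[0,0,0]],
])

```text
clock: 13.88
eef_pos: [577.3, -34.0, 71.0]
tool_rot: [1.846, 0.002, -3.001]
force: [0.4, 0.2, -0.2]
width: 29.9
gripper_force: 0.0
```

```bash
python3 st.py; python3 bp.py 5;python3 -c "
from to import *
A=pose(164,L=95);to(*pose(164,L=215),*A)"
```

```text
13.875 [ 0.91   1.47  -0.919  1.363 -0.15   1.26   2.132] [577.3 -34.   71. ] [ 1.846e+00  2.000e-03 -3.001e+00] F [ 0.4  0.2 -0.2] 29.90873804755988 0.0
plane [ -0.8 -46.8  21.5] slope 15.46 tiltx 0.15 height above valley at y=0 8.6 1239
shift [ 0.268 -1.904  0.551] turn [0. 0. 0.] min rows 2.0
```

View pics/v5.png

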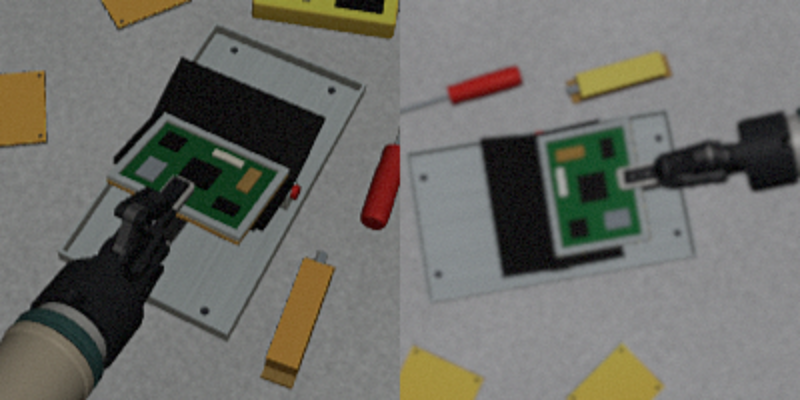

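The board rests flat on the wing (scene 200,178; top 593,187) with a slope of about 15.5° and the fingers clear above and below. Now backing out along the finger axis.

Request:
send_rows([
  [30,[0.02,-0.14,0.04],[0,0,0]],
  [30,[0.034,-0.238,0.069],[0,0,0]],
  [30,[0.034,-0.238,0.069],[0,0,0]],
  [30,[0.034,-0.238,0.069],[0,0,0]],
  [30,[0.034,-0.238,0.069],[0,0,0]],
  [30,[0.034,-0.238,0.069],[0,0,0]],
  [30,[0,0,0],[0,0,0]],
  [30,[0,0,0],[0,0,0]],
])

```text
clock: 14.98
eef_pos: [588.4, -113.3, 94.0]
tool_rot: [1.846, 0.001, -3.0]
force: [-0.0, -0.1, -0.9]
width: 29.8
gripper_force: 0.0
```

```bash
python3 st.py; python3 bp.py 6
```

```text
14.975 [ 0.942  1.458 -0.909  1.195 -0.141  1.46   2.119] [ 588.4 -113.3   94. ] [ 1.846e+00  1.000e-03 -3.000e+00] F [-0.  -0.1 -0.9] 29.797410070936568 0.0
plane [ -0.9 -47.   21.5] slope 15.48 tiltx 0.03 height above valley at y=0 8.5 1211
```

View pics/v6.png

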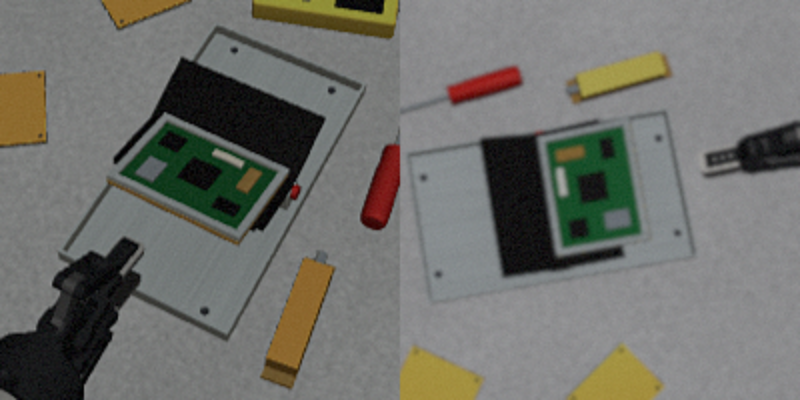

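The board lies still, green side up on the -y wing (scene 200,178), with its low edge in the V and centre near cradle y -47, x -1 mm. The gripper is clear and the bystanders are in place, so I'm handing in.

```bash
python3 -c "
from cell import ctrl
print(ctrl.finish_job())"
```

```text
the job is handed in; nothing more can be done
None
```

The board is turned over and at rest green side up on the -y wing, sloping about 15.5° with its low edge in the V; the gripper is clear, the bystanders look unmoved in the last images, and the job was handed in at about 15 s (no verdict was shown).

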